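# Shut the little gate and drop its latch

## Robot

A 6-joint arm with a two-finger parallel gripper is mounted at the origin on the work surface. World frame = base frame: x ahead of the robot, y to its left, z up, the work surface at z = 0. Lengths are in mm, angles in rad, forces in N, time in s.
With the tool pointing down it reaches from about 275 to 750 mm from the base axis. Payload 10.2 kg.
Tool frame: the origin (TCP) lies midway between the tips of the shut fingers; the grasp point (between the pads) lies 19 mm behind it (ctrl.grip_depth is the distance from the TCP to the grasp point, in mm); y points along the fingers, x is the direction in which the jaws open and shut, and the axes are right-handed (so a half turn about y gives the same grasp; the last joint's range is limited). The gripper opens to 85 mm and grips with 20 to 120 N. Pads are 22 mm wide; open, the fingers measure 114 mm over their backs; the gripper's body (76 mm by 85 mm) begins 54 mm behind the grasp point. The pads swing forward as they close: fully open they stand 13 mm farther back than shut.
Start: joints at [1.096, 0.313, 1.498, -0, 1.331, -0.223], TCP at [130.815, 508.447, 231.294] pointing down, gripper open.
Joint ranges: [-2.94, 2.94], [-0.97, 2.17], [0.19, 2.56], [-1.23, 4.37], [0.02, 3.11], [-2.88, 2.88]. Speed limits (rad/s): [2.39, 2.39, 3.01, 3.14, 3.14, 3.14].

## Interface

Orientations are given as a unit quaternion [w, x, y, z].
In Python, from rig import ctrl gives the robot as it stands. The module is installed in compiled form; this text tells all that it offers.
- The arm moves only by the tool drive_tool, never from a script. Its arguments are lists of equal length, an entry for each row: "gripper": the closure, from 0 (fully open) to 1 (shut); "offset": the shift along the tool's x, y, z in m, a list of three; "turn": the turn about the tool's y in degrees. In form: {"gripper": [gripper, ...], "offset": [[tx, ty, tz], ...], "turn": [turn, ...]}. A call has 1 to 20 rows; each row shifts and turns the commanded pose from where the row before left it, along the tool's axes as they then stand; what a row does not reach is not made up. A row lasts 1/12 s, in which the tool goes at most 41.7 mm and 7.16 degrees, less where a joint would pass 70% of its speed; a pose out of reach is approached as far as the arm can. A call is refused whole if a number of a shift passes 0.0417 or a number of a turn 7.16, either way. A call with a gripper value outside its range is refused whole. The fingers move at their own pace and stop on an object; "force" is the grip in N (left out, the last holds). Time passes only in rows, so rows that do not move let the fingers close. It gives the time, the measured TCP pose, the force and the opening at its end, in the units of the state.
- ctrl.sense(): the state, without advancing time (a new reading comes with each control period).
- ctrl.capture(name): name is "side" or "top" or "wrist"; returns (picture, depth): 400x640x3 uint8, red, green, blue; 400x640 float32, mm along the optical axis (not along the pixel's ray), 0 where there is no reading.
- ctrl.camera_params(name): a dict with "fovy" (degrees; the focal length in pixels is half the picture's height over the tangent of half this angle, whatever the lens; pixels are square), "cx", "cy" (the principal point, pixels), "view" (4x4, takes a point from world to camera coordinates); the wrist camera has in their place "tool_from_camera" (4x4, takes a point from camera to tool coordinates, whose origin is the TCP and whose axes are the tool frame's). Camera axes: x right, y down, z forward; pixel columns grow to the right and rows downward; lengths in mm; the calibration is good to about 2 mm. A picture is of the moment at which its call begins: read the wrist's pose just before it. camera_params takes no time and is no camera call.
- ctrl.finish_job(): hands the job in, once; it reports no verdict.
Trained networks look in the newest picture that a camera, given by its name, has taken for a name from the list of things; names that differ only in an ending like _2 or _b are one class to them, and where a whole thing is asked for, a point or a joint stands for the part that bears it (a point fixed in the world has none). Each returns a list of dicts, best first, with "score" (0 to 1); they miss things now and then, are a little off and sometimes report something else, mostly with a low value. They report only what shows in the picture. A call takes as long as a camera call.
- ctrl.boxes_of(camera, query): "centre" ([x, y, z] in mm, in the coordinates of the camera as it stood for that picture, good to about 4 mm: the middle of the surface that is visible of it).
- ctrl.regions_of(camera, query): "mask" (400x640 bool, what is visible of it).
- ctrl.pinpoint(camera, query): "centre" ([x, y, z] in mm, in the coordinates of the camera as it stood for that picture, good to about 4 mm: a listed point, or the origin of a listed thing).
The state is a dict: "time_s": time; "joints": joint angles; "dq": joint speeds; "tau": joint torques, N m; "eef_pos": TCP position; "ee_rot": TCP orientation; "force": force on the tool from outside, world axes, zero at the start; "wrist_torque": the same for the moment, N m; "grip_width": opening from 0.0 (shut) to 1.0 (fully open).
Only numpy, scipy, OpenCV 4.12 (cv2) and the standard library are available. Lean on these libraries where they do the work, as an engineer would, in place of code of your own. Each camera call takes 0.05 s, during which the arm holds its last target.

## Task

Shut the small slatted gate of the wooden run front on the bench and latch it: lift the latch bar over the keeper's tooth, bring the gate home, and let the bar drop fully down into the keeper's notch so that it holds the gate shut. Do it gently, without forcing the bar against the keeper, let go, and leave the other things on the bench where they are.

Things in the scene. Friction and masses are not known exactly. Their poses are not given: they have to be found in the camera images.
- run: Fixed pine front of a small-animal run: sill 320 mm long, two posts 46 mm wide, 195 mm tall, feet 150 mm long. Origin: sill centre on the bench top; z up, y along the sill (hinge post at -y, latch post at y = +115 mm), +x the side to which the gate opens and on which latch bar and keeper sit.
- keeper_drawn (a point): Drawn place of the steel keeper on the latch post: middle of its back plate's face, at the notch floor (132 mm up). From the plate, to the run's +x: notch 14 mm wide, then an upright tooth 8 mm thick, square top 153 mm up. All 36 mm long in y; plate up to 205 mm. Screwed on by hand: the real keeper, all of it, may stand up to 8 mm nearer or farther in the run's x; not measured.
- buffer_drawn (a point): Tip, when free, of a rubber sprung plunger (14 mm across) on a bracket behind the gate by the latch post, 90 mm up, 200 mm from the hinge line; point fixed on the run. It meets the gate's back at gate = 0.10 rad and pushes it open with 1 N there, rising steadily to about 6 N when the gate is home. A bar let go part-way down may hang up on the tooth under this push.
- gate_hinge (a point): A point on the gate's upright hinge line, 165 mm above the bench (level with the gate's top edge). In the run's frame the hinge line is at x = 0, y = -130 mm. The gate is 18 mm thick, reaches 212 mm out from the hinge, 35 to 165 mm above the bench, and weighs about 0.6 kg.
- gate (a joint): Gate angle in rad: 0 with the gate in line with the sill, growing as it swings open to the run's +x (clockwise from above); it stays where it is left, with slight friction. Range -0.08 to 1.2.
- latch (a joint): Bar angle, rad: 0 fully down (level, on its own stop, by its weight), growing as the free end is lifted, up to 0.45. Dark steel bar 10 x 25 x 240 mm, 0.25 kg; mid-plane 20 mm to +x of the gate's. Pivot 45 mm out from the hinge line, 147.5 mm up; free end 270 mm out, past the gate's edge; crosses the keeper 245 mm out. At 0 its underside is 135 mm up; it clears the tooth from 0.10 rad.
- latch_tab (a point): Point to grip on the bar's upright tab, a plate 10 mm thick (across the gate) and 24 mm wide; its top is 17 mm above. 190 mm out from the hinge line, 145 mm along and 68 mm above the bar's centre line from its pivot; 215.5 mm above the bench with the bar down, 50 mm above the gate's top. Turns with bar and gate: its x is across the gate (opening way), y to the bar's free end, z up.
- screw_tub: Clear tub of screws, 100 x 100 x 85 mm, origin under its centre. Bystander.
- pine_block: Pine offcut 90 x 50 x 40 mm, origin under its centre. Bystander.
- screwdriver: Screwdriver lying on the bench on the robot's side of the gate, about 200 mm long. Bystander.
- try_square: Try square lying flat, wooden stock 100 mm, steel blade 160 mm; origin at their corner. Bystander.
- tape_measure: Round tape measure, 66 mm across, 33 mm high, origin under its centre. Bystander.
- drill: Cordless drill standing on its battery, 205 mm high, origin under its centre. Bystander.

How it is judged (in metres and radians):
On the way:
1. the bar is lifted over the keeper's tooth with the gate nearly shut (value of joint gate below 0.1 rad and value of joint latch above 0.08 rad), for 0.1 s.
At the end, for the whole second after the job is handed in: The gate is shut and at rest (within 0.07 rad) with the bar fully down (within 0.02 rad of its lowest), in the keeper's notch, and holds there by itself against the sprung plunger (value of joint gate below 0.07 rad and value of joint latch below 0.02 rad and velocity of joint gate between -0.02 and 0.02 rad/s); the robot touches nothing.
It fails at once if the bar was forced against the keeper with more than 25 N (contact force between run and keeper above 25 N).
It fails at once if a bystander was pushed more than 30 mm (distance of any of screw_tub, pine_block, screwdriver, try_square, tape_measure, drill from where it was at the start of the episode above 0.03 m).
It also fails if it takes over 61 s, if anything falls off the work surface, if the arm or the gripper's body presses on something with over 40 N, if the wrist force passes 120 N, or if a joint passes its speed limit or range.

## Working session

There is one attempt and no reset: what is moved stays moved. The work goes in short steps, Python scripts to look and compute and a tool call to move; the robot and the scene stay as the last step left them, time stands still between calls to the robot, and variables do not carry over. Pictures are saved under pics/ and viewed, and the job is handed in when it is done.

Besides the shell and the picture viewer there is one more tool, called after ">>>" by a JSON object that holds its "api" and its "payload", one argument or row to a line. drive_tool: Moves the arm, as the interface text tells. Its arguments: {"type":"object","properties":{"gripper":{"type":"array","items":{"type":"number"}},"offset":{"type":"array","items":{"type":"array","items":{"type":"number"}}},"turn":{"type":"array","items":{"type":"number"}},"force":{"type":"number"}},"required":["gripper","offset","turn"]}

```bash
mkdir -p pics
cat > h.py <<'E'
import numpy as np, cv2
from rig import ctrl
from scipy.spatial.transform import Rotation as R
def tool():
    s=ctrl.sense(); q=s['ee_rot']; T=np.eye(4); T[:3,:3]=R.from_quat([q[1],q[2],q[3],q[0]]).as_matrix(); T[:3,3]=s['eef_pos']; return T
def c2w(cam):
    p=ctrl.camera_params(cam)
    return tool()@np.array(p['tool_from_camera']) if cam=='wrist' else np.linalg.inv(np.array(p['view']))
def K(cam):
    p=ctrl.camera_params(cam); f=200/np.tan(np.radians(p['fovy'])/2); return f,p['cx'],p['cy']
def cap(cam,name):
    M=c2w(cam); im,d=ctrl.capture(cam); cv2.imwrite(f'pics/{name}.png',im[:,:,::-1]); np.savez(f'/tmp/{name}.npz',im=im,d=d,M=M,K=K(cam)); return im,d,M
def cloud(d,M,k):
    f,cx,cy=k; v,u=np.mgrid[:400,:640]
    P=np.stack([(u-cx)*d/f,(v-cy)*d/f,d],-1); return P@M[:3,:3].T+M[:3,3]
def w(M,c): return (M@np.append(c,1))[:3]
E
python3 - <<'E'
from h import *
np.set_printoptions(precision=1,suppress=True)
s=ctrl.sense();print(s['time_s'],s['eef_pos'],s['ee_rot'])
for c in ['side','top','wrist']:
    im,d,M=cap(c,c+'0'); print(c,ctrl.camera_params(c)['fovy'],M)
    qs=['latch_tab','keeper_drawn','gate_hinge','buffer_drawn','run'] if c!='wrist' else ['latch_tab','keeper_drawn']
    for q in qs:
        for r in ctrl.pinpoint(c,q)[:2]: print(c,q,round(r['score'],2),w(M,r['centre']))
print(ctrl.sense()['time_s'])
E
```

```text
0.0 [130.7 508.2 230.7] [-0.6  0.6  0.4 -0.4]
side 53.13993722149585 [[  -1.    -0.1    0.1  389.8]
 [  -0.2    0.7   -0.7  724. ]
 [  -0.    -0.7   -0.7 1061.5]
 [   0.     0.     0.     1. ]]
side latch_tab 0.81 [630.2 104.5 212.1]
side keeper_drawn 0.95 [553.9 189.  132.7]
side keeper_drawn 0.58 [ 660.8 -372.6   -0.5]
side gate_hinge 0.68 [ 497.  -516.    -4.3]
side gate_hinge 0.62 [514.3 -46.6 167.7]
side buffer_drawn 0.63 [546.3 150.   88.1]
side run 0.68 [519.8  80.   -4.9]
top 43.379807205068445 [[   0.    -1.     0.1  333.4]
 [  -1.    -0.    -0.   -82.2]
 [   0.    -0.1   -1.  1605.2]
 [   0.     0.     0.     1. ]]
top latch_tab 0.77 [630.5 105.6 216.7]
top keeper_drawn 0.68 [556.  193.4 131.4]
top gate_hinge 0.86 [506.2 -41.6 165.2]
top gate_hinge 0.74 [528.1  85.   -2.4]
top buffer_drawn 0.9 [542.4 153.2  89.6]
top run 0.69 [526.6  83.2   2.4]
wrist 58.139657335074006 [[  0.2   0.9   0.3  51.9]
 [  1.   -0.2  -0.1 528.5]
 [ -0.    0.3  -0.9 374. ]
 [  0.    0.    0.    1. ]]
0.75
```

View pics/side0.png

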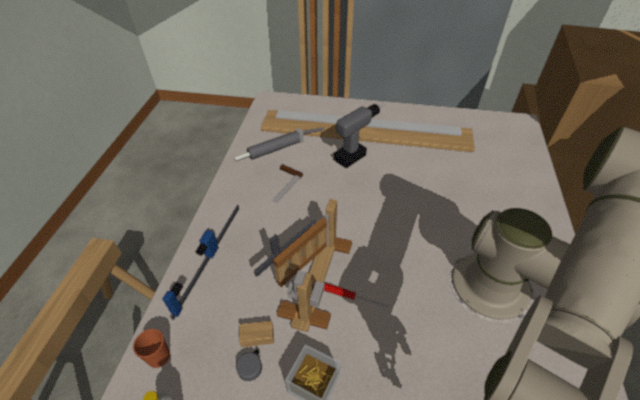

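View pics/top0.png

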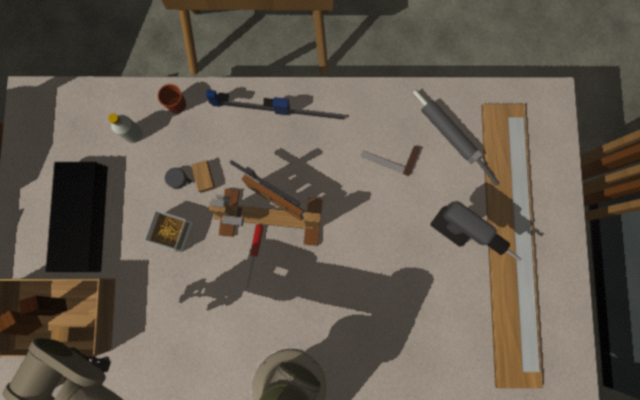

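View pics/wrist0.png

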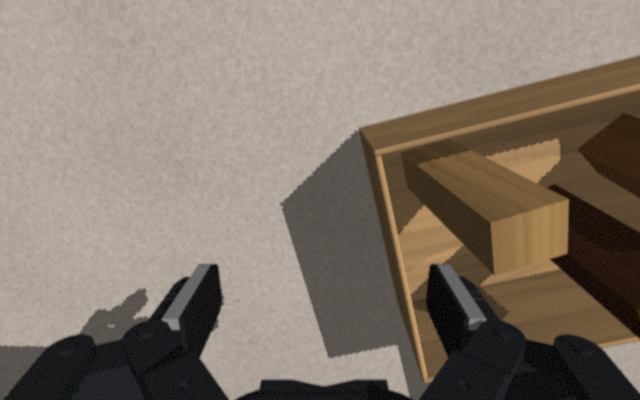

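Run:
```python
from h import *
np.set_printoptions(precision=3,suppress=True)
T=tool();print(T); print(np.array(ctrl.camera_params('wrist')['tool_from_camera']))
for c in ['side','top']:
    z=np.load(f'/tmp/{c}0.npz');P=cloud(z['d'],z['M'],z['K'])
    for q in ['run','gate','latch','latch_tab','keeper_drawn']:
        for r in ctrl.regions_of(c,q)[:1]:
            p=P[r['mask']&(z['d']>0)]; 
            print(c,q,round(r['score'],2),len(p),np.percentile(p,[2,50,98],axis=0).round(0).tolist())
            for lo,hi in [(120,172),(172,240)]:
                g=p[(p[:,2]>lo)&(p[:,2]<hi)]
                if len(g)>30:
                    vx,vy,x0,y0=cv2.fitLine(g[:,:2].astype(np.float32),cv2.DIST_HUBER,0,.01,.01).ravel(); print('  ',lo,len(g),np.degrees(np.arctan2(vx,vy)),x0,y0)
```

```text
[[  0.249  -0.     -0.968 130.819]
 [  0.968  -0.      0.249 508.428]
 [ -0.     -1.      0.    231.287]
 [  0.      0.      0.      1.   ]]
[[   1.       0.      -0.      -0.215]
 [   0.      -0.315    0.949 -142.731]
 [   0.      -0.949   -0.315   81.433]
 [   0.       0.       0.       1.   ]]
side run 0.93 5244 [[461.0, -80.0, 1.0], [538.0, 89.0, 88.0], [655.0, 233.0, 197.0]]
   120 1460 33.899143 561.21545 38.076138
   172 466 5.740095 520.8257 70.90413
side gate 0.88 2225 [[515.0, -31.0, 1.0], [584.0, 70.0, 139.0], [663.0, 155.0, 222.0]]
   120 1143 36.877033 572.7723 50.18952
   172 144 34.58482 629.2953 108.7034
side latch 0.76 496 [[553.0, -24.0, 135.0], [629.0, 107.0, 159.0], [670.0, 171.0, 231.0]]
   120 356 31.535938 621.70056 95.14756
   172 131 35.045925 629.21936 108.84642
side latch_tab 0.94 502 [[553.0, -20.0, 137.0], [631.0, 111.0, 159.0], [671.0, 172.0, 232.0]]
   120 359 31.492317 625.5116 101.27584
   172 139 35.951862 629.50305 109.0043
top run 0.62 3484 [[452.0, -89.0, 9.0], [530.0, 67.0, 24.0], [651.0, 219.0, 198.0]]
   120 885 34.18132 571.5146 39.98792
   172 318 5.3241158 515.93884 50.902367
top gate 0.92 1097 [[517.0, -36.0, -4.0], [587.0, 60.0, 160.0], [671.0, 159.0, 230.0]]
   120 796 35.67167 582.1904 51.130497
   172 64 38.14002 623.6715 97.36756
top latch 0.75 222 [[549.0, -27.0, 145.0], [620.0, 88.0, 160.0], [655.0, 145.0, 232.0]]
   120 169 31.202024 603.6164 62.174664
   172 51 21.877714 627.2119 102.34765
top latch_tab 0.77 407 [[547.0, -27.0, -4.0], [622.0, 93.0, 159.0], [702.0, 182.0, 232.0]]
   120 300 31.634724 606.62836 67.49828
   172 59 23.428154 627.948 101.98905
top keeper_drawn 0.6 3745 [[452.0, -89.0, -1.0], [532.0, 68.0, 23.0], [651.0, 219.0, 198.0]]
   120 921 34.020912 572.23425 40.114437
   172 331 5.5269585 517.0981 56.978584
```

>>> {"api": "drive_tool", "payload": {
  "gripper": [0,0,0,0,0,0,0,0,0,0,0,0,0,0,0,0,0,0,0],
  "offset": [
    [0,-0.03,0],
    [0,-0.03,0],
    [0,-0.03,0],
    [-0.0168,0,-0.0346],
    [-0.0168,0,-0.0346],
    [-0.0168,0,-0.0346],
    [-0.0168,0,-0.0346],
    [-0.0168,0,-0.0346],
    [-0.0168,0,-0.0346],
    [-0.0168,0,-0.0346],
    [-0.0168,0,-0.0346],
    [-0.0168,0,-0.0346],
    [-0.0168,0,-0.0346],
    [-0.0168,0,-0.0346],
    [-0.0168,0,-0.0346],
    [-0.0168,0,-0.0346],
    [-0.0168,0,-0.0346],
    [-0.0168,0,-0.0346],
    [-0.0168,0,-0.0346]
  ],
  "turn": [0,0,0,0,0,0,0,0,0,0,0,0,0,0,0,0,0,0,0]
}}

```text
time_s: 2.83
eef_pos: [601.2, 108.7, 321.3]
ee_rot: [0.559, -0.559, -0.433, 0.433]
force: [0.4, 0.6, 0.3]
grip_width: 0.999
```

>>> {"api": "drive_tool", "payload": {
  "gripper": [0,0,0,0,0,0,0,0,0,0,0,0,0,0,0,0],
  "offset": [
    [0,0,0],
    [0,0,0],
    [0,0,0],
    [0,0,0],
    [0,0,0],
    [0,0,0],
    [0,0,0],
    [0,0,0],
    [0,0,0],
    [0,0,0],
    [0,0,0],
    [0,0,0],
    [0,0,0],
    [0,0,0],
    [0,0,0],
    [0,0,0]
  ],
  "turn": [6.8,6.8,6.8,6.8,6.8,6.8,6.8,6.8,6.8,6.8,6.8,6.8,6.8,6.8,6.8,6.8]
}}

```text
time_s: 4.17
eef_pos: [600.0, 110.2, 321.2]
ee_rot: [-0.677, 0.677, -0.204, 0.204]
force: [0.2, -0.8, 0.3]
grip_width: 0.996
```

Run:
```python
from h import *
np.set_printoptions(precision=3,suppress=True)
print(tool(),ctrl.sense()['joints'],ctrl.sense()['time_s'])
im,d,M=cap('wrist','wrist1')
for q in ['latch_tab','keeper_drawn','gate_hinge','buffer_drawn']:
    for r in ctrl.pinpoint('wrist',q)[:2]: print(q,round(r['score'],2),w(M,r['centre']))
```

```text
[[  0.833  -0.      0.553 599.999]
 [ -0.553   0.      0.833 110.198]
 [ -0.     -1.     -0.    321.18 ]
 [  0.      0.      0.      1.   ]] [-0.01   0.473  1.039  0.     1.63   0.576] 4.1667
latch_tab 0.68 [628.647 101.217 216.592]
gate_hinge 0.56 [510.537 -49.001 161.412]
buffer_drawn 0.73 [544.413 151.075  93.621]
```

View pics/wrist1.png

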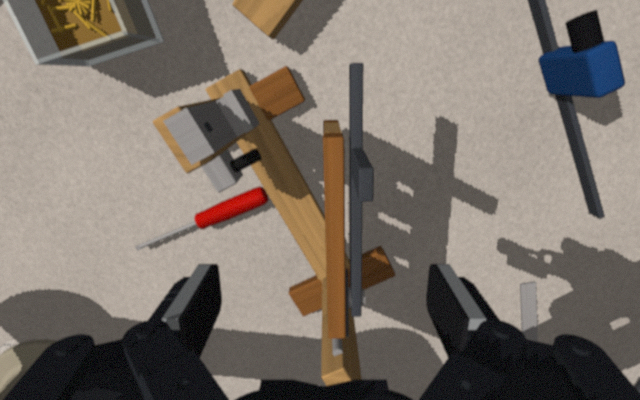

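```bash
cat > an.py <<'E'
from h import *
import sys
np.set_printoptions(precision=1,suppress=True)
z=np.load(f'/tmp/{sys.argv[1]}.npz');d=z['d'];P=cloud(d,z['M'],z['K']);
big=cv2.resize(z['im'][40:240,120:440,::-1],None,fx=2.5,fy=2.5,interpolation=cv2.INTER_CUBIC);cv2.imwrite(f'pics/{sys.argv[1]}_z.png',big)
Z=np.where(d>0,P[...,2],0)
v=(np.clip(Z,0,240)/240*255).astype(np.uint8); c=cv2.applyColorMap(v,cv2.COLORMAP_JET)[40:240,120:440]
cv2.imwrite(f'pics/{sys.argv[1]}_d.png',cv2.resize(c,None,fx=2.5,fy=2.5,interpolation=cv2.INTER_NEAREST))
for lo,hi in [(15,30),(125,140),(148,158),(158,170),(190,200),(200,210),(222,240)]:
    m=((Z>lo)&(Z<hi)).astype(np.uint8)
    n,l,s,_=cv2.connectedComponentsWithStats(m)
    for i in range(1,n):
        if s[i,4]>40:
            g=P[l==i]; (c,wh,a)=cv2.minAreaRect(g[:,:2].astype(np.float32)); print(lo,hi,'px',s[i,:2],s[i,4],'z',np.median(g[:,2]),'c',np.round(c,1),np.round(wh,1),round(a,1))
E
python3 an.py wrist1
```

```text
15 30 px [73  0] 469 z 22.593470011050613 c [468.4 329.9] [108.2  39.9] 6.1
15 30 px [270   0] 113 z 21.764531839727567 c [641.3 250.9] [52.2  1.7] 15.0
15 30 px [535   0] 876 z 21.765246599009572 c [878.2  59.6] [107.6  23.1] 73.3
15 30 px [205  66] 8744 z 18.277259260298763 c [525.   68.6] [348.5 108.4] 74.2
15 30 px [561  96] 1191 z 21.640480419996095 c [862.6 -86.9] [175.3   8.9] 83.2
15 30 px [137 188] 1548 z 23.288820145523943 c [401.1 115.3] [ 25.2 197.9] 79.3
15 30 px [362 250] 886 z 18.263444957692457 c [557.8 -76.9] [47.  51.1] 83.1
15 30 px [345 256] 87 z 18.218807166806414 c [527.  -58.9] [48.2  5.8] 57.5
15 30 px [  0 360] 323 z 17.7305068989844 c [-7.5 79.1] [88.9 20.1] 2.9
125 140 px [235  89] 153 z 132.42645966431922 c [572.1 193. ] [35.7  0.8] 84.3
125 140 px [214  97] 478 z 132.4391452907813 c [554.3 194.8] [35.9  9.6] 84.8
125 140 px [322 326] 55 z 132.97884361828432 c [496.1 -47.5] [7.3 1.6] 1.0
125 140 px [346 335] 79 z 133.22078168142713 c [513.3 -77.6] [31.1  1. ] 83.1
148 158 px [350  64] 135 z 151.83531104936338 c [636.7 124.3] [115.2   0.6] 58.0
148 158 px [
[... 549 characters left out ...]
 [202 103] 205 z 163.81872971256962 c [550.1 195.2] [36.   1.2] 84.3
158 170 px [322 136] 4380 z 165.0878378590699 c [554.8  26.8] [252.9  38. ] 61.6
190 200 px [153 106] 863 z 195.1244008067684 c [530.1 197.4] [46.1 25.2] 84.0
190 200 px [189 106] 269 z 194.83425748357342 c [551.1 195.2] [35.9  2.9] 84.3
190 200 px [354 155] 63 z 194.96153356619692 c [627.2 107.9] [23.4  8.2] 34.3
190 200 px [321 365] 417 z 194.90795590733052 c [503.3 -57. ] [20.1 25. ] 82.8
200 210 px [163 108] 1516 z 205.17548623504504 c [540.3 196.3] [36.  21.3] 83.6
200 210 px [355 158] 69 z 204.29500397694073 c [627.1 107.6] [24.   8.8] 33.8
222 240 px [357 164] 576 z 232.39693004004295 c [629.5 103.8] [24.  10.2] 58.4
```

View pics/wrist1_z.png

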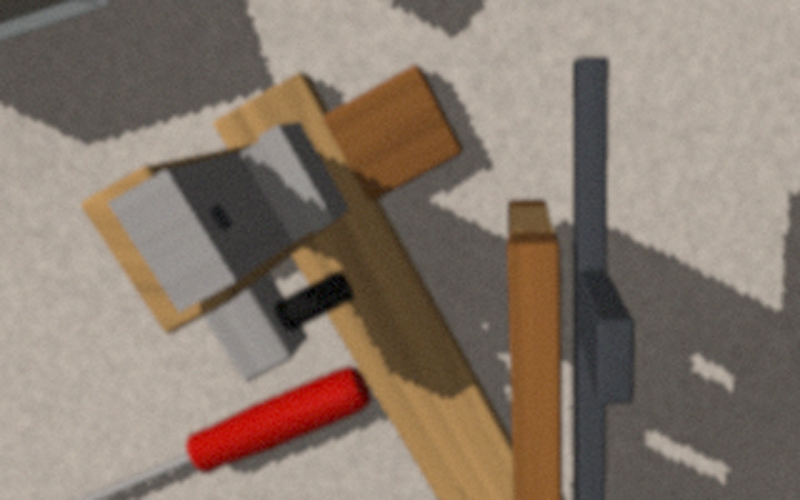

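View pics/wrist1_d.png

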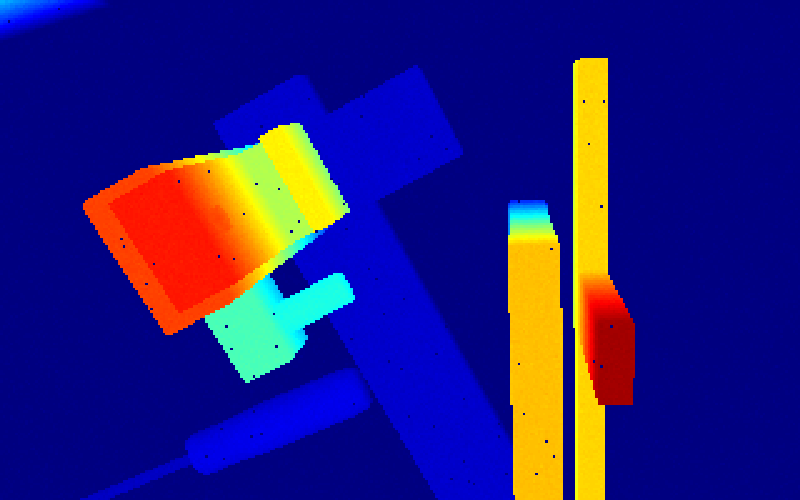

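>>> {"api": "drive_tool", "payload": {
  "gripper": [0,0,0,0,0,0,0,0],
  "offset": [
    [0,0,0],
    [0.014,0,0.005],
    [0.014,0,0.005],
    [0,0.03,0],
    [0,0.03,0],
    [0,0.03,0],
    [0,0.02,0],
    [0,0,0]
  ],
  "turn": [-1.7,0,0,0,0,0,0,0]
}}

```text
time_s: 5.08
eef_pos: [627.4, 104.1, 206.6]
ee_rot: [-0.68, 0.681, -0.194, 0.188]
force: [-0.2, -0.1, -0.4]
grip_width: 1.002
```

```bash
python3 - <<'E'
from h import *
np.set_printoptions(precision=3,suppress=True)
print(tool())
cap('wrist','wrist2')
E
python3 an.py wrist2
```

```text
[[  0.854  -0.008   0.521 627.383]
 [ -0.521   0.      0.854 104.06 ]
 [ -0.007  -1.     -0.004 206.589]
 [  0.      0.      0.      1.   ]]
15 30 px [0 0] 729 z 22.42516028709042 c [476.6 335.4] [23.8 75. ] 73.2
15 30 px [225   0] 209 z 22.423922741068964 c [632.9 248.5] [34.3  1.5] 15.0
15 30 px [586   0] 1745 z 21.788105857411097 c [877.6  55.4] [108.7  24.6] 72.4
15 30 px [140  71] 12489 z 18.2529795438046 c [552.8 104.7] [269.5 100. ] 83.7
15 30 px [611 125] 1469 z 21.423934878242108 c [864.4 -73.4] [149.2   9.6] 83.0
15 30 px [ 56 225] 2483 z 23.27000187494764 c [400.6 115.2] [ 25.3 199.7] 79.6
15 30 px [334 307] 1631 z 18.2554726519445 c [551.9 -76. ] [47.5 63.8] 84.0
15 30 px [250 342] 821 z 18.278922437435142 c [454.4 -65.2] [45.4 39.8] 83.8
125 140 px [147 105] 676 z 133.0711330920081 c [572.1 193. ] [36.   1.8] 84.3
125 140 px [100 120] 824 z 134.072238111783 c [546.7 195.6] [46.  12.9] 83.7
125 140 px [282 170] 172 z 132.83772282318716 c [624.1 132.4] [ 1.9 17.2] 54.6
148 158 px [123 109] 1251 z 152.9865657839798 c [568.4 193.4] [36.1  9.4] 83.9
148 158 px [ 78 125] 62 z 
[... 682 characters left out ...]
0 px [113 195] 112 z 164.32130896605952 c [540.1 175.4] [5.1 2.2] 61.1
158 170 px [319 324] 925 z 160.12680479843434 c [580.   24.1] [51.1  9.6] 58.4
190 200 px [  0 138] 2400 z 194.96156903659806 c [535.2 197. ] [46.1 36.7] 83.9
190 200 px [318 225] 182 z 195.1900719369786 c [635.4 113.5] [1.8 9.9] 62.5
200 210 px [  0 143] 4461 z 205.06826109317834 c [540.5 196.4] [36.2 22.4] 84.5
200 210 px [318 234] 222 z 204.98638601216925 c [635.6 113.3] [2.2 9.9] 55.8
222 240 px [316 257] 1702 z 232.3704213349646 c [629.6 103.8] [25.1 10. ] 58.1
222 240 px [166 264] 1444 z 232.52072449286464 c [590.3 128.6] [14.4 22.8] 6.3
222 240 px [427 264] 1491 z 232.38433964927083 c [665.8  82.5] [22.8 14.4] 21.9
```

View pics/wrist2.png

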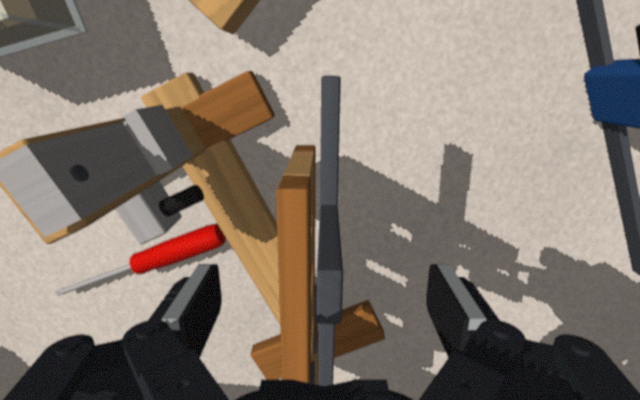

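>>> {"api": "drive_tool", "payload": {
  "gripper": [0,0,0,0.5,1,1,1,1,1,1,1,1],
  "offset": [
    [0.002,0.007,0.001],
    [0,0.007,0],
    [0,0,0],
    [0,0,0],
    [0,0,0],
    [0,0,0],
    [0,0,0],
    [0,0,0],
    [0,0,0],
    [0,0,0],
    [0,0,0],
    [0,0,0]
  ],
  "turn": [0,0,0,0,0,0,0,0,0,0,0,0],
  "force": 30
}}

```text
time_s: 6.13
eef_pos: [631.2, 104.0, 197.5]
ee_rot: [0.681, -0.68, 0.192, -0.192]
force: [-1.7, 1.0, 2.9]
grip_width: 0.109
```

```bash
python3 - <<'E'
from h import *
np.set_printoptions(precision=3,suppress=True)
print(tool(),ctrl.sense()['grip_width'],ctrl.sense()['force'])
cap('wrist','wrist3')
E
python3 an.py wrist3 | egrep '^(148|158|222)'
```

```text
[[  0.852  -0.      0.523 631.195]
 [ -0.523   0.      0.852 104.012]
 [ -0.     -1.      0.    197.486]
 [  0.      0.      0.      1.   ]] 0.10863845606554948 [-1.686  0.982  2.899]
148 158 px [107 115] 1386 z 153.02212025978366 c [568.4 193.4] [36.   9.6] 84.6
148 158 px [ 59 132] 885 z 153.29926248111525 c [549.7 198.9] [ 9.3 42.1] 6.4
148 158 px [272 188] 230 z 153.0122871243545 c [623.6 117.3] [37.1 15.1] 86.1
148 158 px [110 198] 90 z 153.21983078459988 c [539.7 175.3] [5.  2.2] 62.6
158 170 px [315  81] 2718 z 160.1110124590886 c [654.2 141.1] [69.2 10. ] 57.7
158 170 px [ 42 135] 103 z 164.67546256511727 c [546.1 215.8] [ 2.2 10.3] 50.4
158 170 px [ 63 137] 1283 z 164.1446952226651 c [548.9 192.1] [42.1  9.2] 72.0
158 170 px [269 194] 2322 z 165.07204027611652 c [609.8 108.3] [57.6 18.1] 57.6
158 170 px [314 345] 644 z 160.17786762019074 c [582.2  27. ] [32.7  9.6] 58.0
222 240 px [267 272] 3965 z 232.42372510590462 c [630.8 104. ] [26.3 36.9] 58.4
```

View pics/wrist3.png

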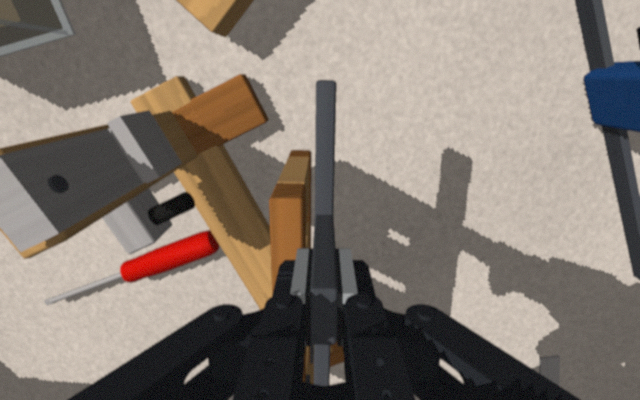

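>>> {"api": "drive_tool", "payload": {
  "gripper": [1,1,1,1,1,1,1,1],
  "offset": [
    [0,-0.004,-0.0019],
    [0,-0.0056,-0.003],
    [0,-0.0056,-0.003],
    [0,-0.0057,-0.0038],
    [0,0,0],
    [-0.0062,0,0.0006],
    [-0.0062,0,0.0007],
    [0,0,0]
  ],
  "turn": [0,0,0,0,0,-2,-2,0]
}}

```text
time_s: 6.85
eef_pos: [614.3, 101.4, 218.4]
ee_rot: [-0.687, 0.687, -0.168, 0.167]
force: [-3.3, 0.3, -1.9]
grip_width: 0.116
```

```bash
python3 - <<'E'
from h import *
np.set_printoptions(precision=3,suppress=True)
print(tool(),ctrl.sense()['grip_width'],ctrl.sense()['force'],ctrl.sense()['wrist_torque'])
cap('wrist','wrist4')
E
python3 an.py wrist4 | egrep '^(148|158|190|200|222)'
```

```text
[[  0.888  -0.001   0.46  614.288]
 [ -0.46   -0.001   0.888 101.415]
 [ -0.001  -1.     -0.001 218.418]
 [  0.      0.      0.      1.   ]] 0.11563183244087039 [-3.329  0.308 -1.891] [-0.137  0.538 -0.354]
148 158 px [155  80] 1140 z 153.03824659567343 c [568.4 193.4] [36.   8.9] 83.5
148 158 px [129  95] 549 z 153.14631297183053 c [550.2 195.3] [36.   1.7] 83.5
148 158 px [151 158] 61 z 152.80990378031808 c [539.9 175.3] [5.  1.6] 63.5
148 158 px [276 159] 198 z 151.19741353365544 c [606.2 112.4] [60.2 16.4] 78.7
148 158 px [306 347] 42 z 154.6327984392193 c [556.2  14.1] [5.7 3. ] 61.8
148 158 px [306 361] 101 z 155.928017757261 c [549.8  -1.2] [21.   5.8] 61.6
148 158 px [329 368] 78 z 153.24338496745315 c [559.1 -16.1] [8. 3.] 61.9
158 170 px [99 93] 53 z 163.91844051839155 c [544.2 217.7] [1.4 3.5] 19.1
158 170 px [117  95] 770 z 164.36047249531447 c [550.3 195.3] [36.   2.1] 83.2
158 170 px [140 162] 97 z 164.89787788549287 c [540.  175.4] [4.8 1.9] 68.1
158 170 px [274 162] 2942 z 165.0862598669727 c [595.5 109.5] [69.6 18.1] 61.6
158 170 px [315 344] 591 z 164.35914192776457 c [563.2   6.3] [43.4  9.4] 62.0
158 170 px [303 347] 164 z 159.11933252330812 c [552.4   8.6] [35.   4.7] 61.8
190 200 px [315  61] 942 z 191.3976616298011 c [649.5 167.7] [23.6  9.9] 62.2
190 200 px [22 96] 1491 z 195.01563283590554 c [530.3 197.6] [46.3 26. ] 83.9
190 200 px [79 99] 1114 z 194.82591401061669 c [551.1 195.3] [35.9  4. ] 84.3
190 200 px [314 205] 201 z 195.01218301419627 c [622.1 116.7] [ 3.4 10. ] 61.0
200 210 px [ 32 100] 4324 z 205.1134866207492 c [540.2 196.4] [36.2 22.5] 83.4
200 210 px [314 215] 231 z 205.13007007461698 c [621.5 115.6] [2.5 9.6] 62.5
222 240 px [276 241] 1917 z 232.37402257115153 c [618.6 110.3] [ 9.3 36.8] 62.6
```

View pics/wrist4.png

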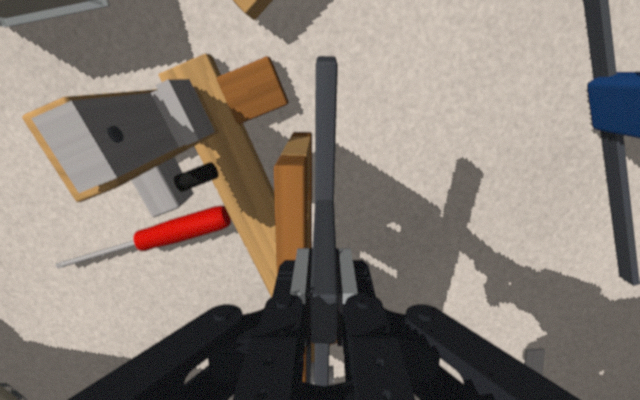

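>>> {"api": "drive_tool", "payload": {
  "gripper": [1,1,1,1,1,1,1,1,1,1],
  "offset": [
    [-0.0062,0,0.0007],
    [-0.0062,0,0.0007],
    [-0.0062,0,0.0007],
    [-0.0062,0,0.0007],
    [-0.0062,0,0.0007],
    [-0.0062,0,0.0007],
    [-0.0062,0,0.0007],
    [-0.0062,0,0.0007],
    [0,0,0],
    [0,0,0]
  ],
  "turn": [-2,-2,-2,-2,-2,-2,-2,-2,0,0]
}}

```text
time_s: 7.73
eef_pos: [570.8, 123.5, 218.4]
ee_rot: [-0.703, 0.704, -0.071, 0.071]
force: [-3.2, -1.1, -1.8]
grip_width: 0.111
```

```bash
python3 - <<'E'
from h import *
np.set_printoptions(precision=3,suppress=True)
print(tool(),ctrl.sense()['grip_width'],ctrl.sense()['force'],ctrl.sense()['wrist_torque'])
cap('wrist','wrist5')
E
python3 an.py wrist5 | egrep '^(148|158|190|200|222)'
```

```text
[[  0.98   -0.      0.201 570.803]
 [ -0.201  -0.001   0.98  123.486]
 [ -0.     -1.     -0.001 218.372]
 [  0.      0.      0.      1.   ]] 0.11076000832472131 [-3.166 -1.072 -1.816] [-0.275  0.623 -0.468]
148 158 px [284  65] 986 z 153.16786960963788 c [568.2 193.4] [36.   8.2] 83.9
148 158 px [257  69] 197 z 153.4591080787177 c [550.4 195.3] [35.9  0.6] 84.0
148 158 px [277 159] 137 z 152.10526515138406 c [561.4 153.4] [12.3 25.1] 31.0
148 158 px [305 347] 131 z 155.29645055731285 c [536.8  12. ] [30.   3.9] 84.1
148 158 px [328 369] 79 z 153.13565155815263 c [548.9  -4.6] [8.2 3. ] 77.3
158 170 px [252  69] 281 z 164.19369107463947 c [550.3 195.3] [35.8  0.6] 84.0
158 170 px [274 163] 2946 z 165.08909614706312 c [550.4 126.2] [69.9 18.2] 77.3
158 170 px [314 344] 595 z 164.3424996751961 c [547.   18.3] [42.2  9.6] 77.7
158 170 px [303 352] 127 z 158.73703808548376 c [535.8  15.4] [30.  4.] 77.5
190 200 px [168  58] 2515 z 195.10097704401176 c [530.  197.5] [46.1 25.4] 83.7
190 200 px [316  61] 884 z 191.39736626148382 c [587.3 198.5] [20.4  9.8] 78.0
190 200 px [239  68] 464 z 194.53933087557033 c [551.2 195.2] [35.7  2.6] 84.4
190 200 px [314 205] 207 z 195.14707746972596 c [574.  140.3] [ 3.4 10. ] 80.7
200 210 px [188  67] 4301 z 205.18763452101078 c [540.3 196.4] [36.2 20.8] 84.0
200 210 px [314 215] 226 z 205.31918384786883 c [573.8 139.1] [2.8 9.5] 74.0
222 240 px [276 242] 1913 z 232.5101606579197 c [572.4 133.3] [ 8.5 36.9] 78.2
```

View pics/wrist5.png

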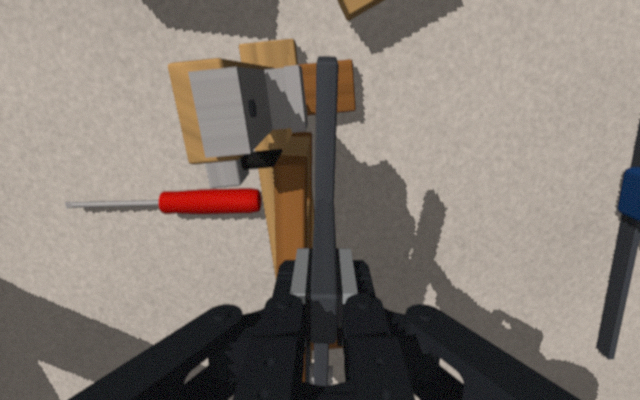

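>>> {"api": "drive_tool", "payload": {
  "gripper": [1,1,1,1,1,1,1,1,1],
  "offset": [
    [-0.0025,0,0.0003],
    [-0.0025,0,0.0003],
    [-0.0025,0,0.0003],
    [-0.0025,0,0.0003],
    [-0.0025,0,0.0003],
    [-0.0025,0,0.0003],
    [-0.0025,0,0.0003],
    [0,0,0],
    [0,0,0]
  ],
  "turn": [-0.8,-0.8,-0.8,-0.8,-0.8,-0.8,-0.8,0,0]
}}

```text
time_s: 8.53
eef_pos: [553.9, 128.5, 218.2]
ee_rot: [-0.706, 0.706, -0.036, 0.037]
force: [0.7, -4.5, -2.6]
grip_width: 0.109
```

```bash
python3 - <<'E'
from h import *
np.set_printoptions(precision=3,suppress=True)
print(tool(),ctrl.sense()['grip_width'],ctrl.sense()['force'],ctrl.sense()['wrist_torque'])
cap('wrist','wrist6')
E
python3 an.py wrist6 | egrep '^(125|148|158|190|200|222)'
```

```text
[[  0.995   0.      0.103 553.895]
 [ -0.103  -0.      0.995 128.543]
 [  0.     -1.     -0.    218.2  ]
 [  0.      0.      0.      1.   ]] 0.10856662775948259 [ 0.655 -4.543 -2.615] [-0.942  0.099 -0.525]
125 140 px [307  70] 546 z 132.23681580452362 c [553. 195.] [36.   5.5] 83.9
125 140 px [287 152] 52 z 135.04139417069132 c [539.8 163. ] [ 1.6 12.3] 77.4
148 158 px [337  70] 504 z 153.1784272907685 c [570.  193.2] [35.6  4.4] 83.7
148 158 px [276 159] 179 z 151.97055060424478 c [542.6 139.9] [16.  52.9] 12.3
148 158 px [305 347] 55 z 156.29628448013997 c [531.2  25.7] [13.3  2.9] 84.2
148 158 px [305 365] 94 z 155.49347373053308 c [530.4   7.9] [ 4.6 18.6] 6.5
148 158 px [328 369] 77 z 153.19362466332413 c [544.9  -0.6] [7.6 3. ] 83.1
158 170 px [304  69] 43 z 167.2565272971435 c [551.4 205.4] [15.7  0.1] 84.0
158 170 px [274 163] 2933 z 165.05856117043368 c [533.4 128.9] [70.2 18.1] 82.8
158 170 px [314 344] 597 z 164.51604243247067 c [540.6  21.7] [43.7  9.5] 83.4
158 170 px [303 354] 120 z 158.72912939740326 c [529.8  18.2] [30.4  4. ] 83.4
190 200 px [226  56] 2929 z 195.06760990500288 c [530.  197.4] [46.2 25. ] 83.5
190 200 px [316  61] 780 z 191.32818814978515 c [562.9 205.1] [19.9  9.9] 83.7
190 200 px [300  68] 186 z 193.8720933051909 c [551.3 195.5] [35.5  2.1] 83.9
190 200 px [314 206] 199 z 194.98440818428287 c [555.4 145.6] [ 3.3 10. ] 89.6
200 210 px [251  68] 4158 z 205.18253231612346 c [540.3 196.2] [36.  20.3] 83.9
200 210 px [314 215] 240 z 205.20217539242333 c [555.5 144.3] [3.6 9.9] 81.3
222 240 px [276 242] 1925 z 232.3500680205984 c [554.5 138.3] [ 8.5 36.9] 83.9
```

View pics/wrist6_z.png

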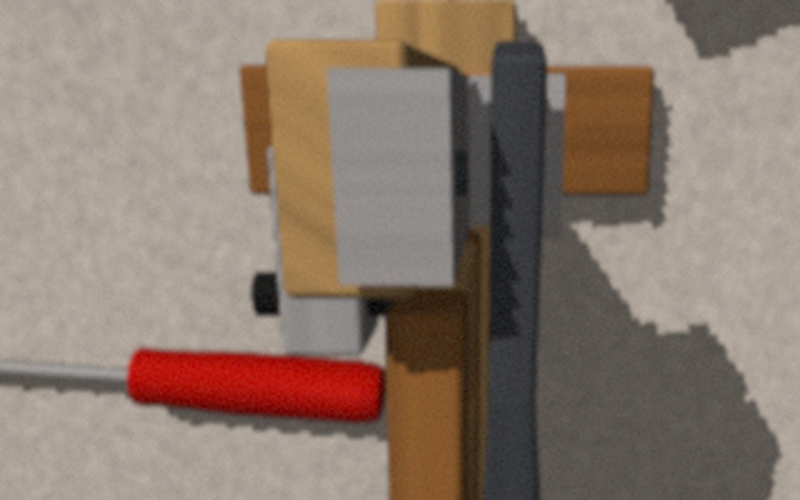

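>>> {"api": "drive_tool", "payload": {
  "gripper": [1,1,1,1],
  "offset": [
    [-0.0017,0,0.0001],
    [-0.0016,0,0.0001],
    [0,0,0],
    [0,0,0]
  ],
  "turn": [-0.5,-0.5,0,0]
}}

```text
time_s: 8.92
eef_pos: [550.7, 129.2, 218.3]
ee_rot: [-0.706, 0.706, -0.03, 0.03]
force: [1.6, -3.4, -2.9]
grip_width: 0.116
```

```bash
python3 - <<'E'
from h import *
np.set_printoptions(precision=3,suppress=True)
print(tool(),ctrl.sense()['grip_width'],ctrl.sense()['force'],ctrl.sense()['wrist_torque'])
cap('wrist','wrist7')
E
python3 an.py wrist7 | egrep '^(125|148|158|190|200|222)'
```

```text
[[  0.996   0.      0.086 550.684]
 [ -0.086  -0.      0.996 129.246]
 [  0.     -1.     -0.    218.273]
 [  0.      0.      0.      1.   ]] 0.11565492630677027 [ 1.622 -3.395 -2.852] [-0.876 -0.094 -0.47 ]
148 158 px [338  71] 964 z 153.18926299602492 c [568.2 193.4] [35.7  8.1] 84.1
148 158 px [276 159] 141 z 152.85887615556126 c [538.9 153.9] [14.  30.9] 28.2
148 158 px [306 204] 45 z 150.19252987077766 c [538.2 119.8] [31.2  0.1] 84.0
148 158 px [305 362] 91 z 154.8915126821988 c [529.1   9.7] [ 5. 20.] 5.7
148 158 px [328 370] 73 z 153.45454514240222 c [543.9  -0.3] [7.7 3. ] 84.7
158 170 px [274 163] 2928 z 165.10480203603845 c [530.3 130. ] [68.9 18.1] 84.1
158 170 px [314 344] 600 z 164.54884270301545 c [539.3  22.7] [43.   9.6] 84.4
158 170 px [303 347] 143 z 158.65764704403696 c [528.6  19. ] [32.  4.] 84.4
190 200 px [237  55] 2982 z 195.109886401578 c [529.9 197.5] [46.  25.5] 83.7
190 200 px [316  61] 850 z 191.2838114924083 c [558.2 204.6] [22.7  9.9] 84.7
190 200 px [311  97] 123 z 194.36739073955275 c [550.5 189.4] [24.2  1.7] 83.9
190 200 px [314 206] 198 z 195.02892642305525 c [552.  146.4] [ 3.3 10. ] 86.3
200 210 px [262  67] 4115 z 205.20385394321835 c [540.3 196.3] [36.2 20.2] 83.8
200 210 px [314 216] 234 z 205.04208187429913 c [552.1 144.9] [ 3.5 10. ] 79.4
222 240 px [276 242] 1926 z 232.35510012082554 c [551.1 139.2] [ 8.8 36.9] 85.1
```

View pics/wrist7_z.png

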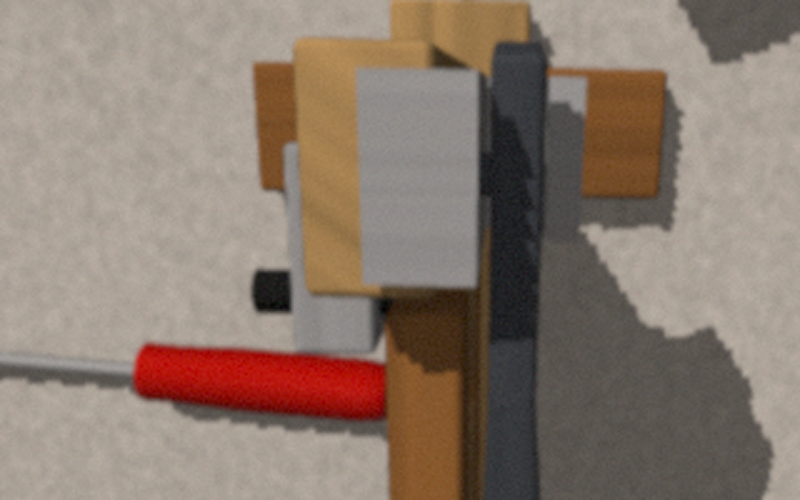

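>>> {"api": "drive_tool", "payload": {
  "gripper": [1,1,1,1,1,1,1],
  "offset": [
    [0,0.0022,0.0014],
    [0,0.0022,0.0014],
    [0,0.0022,0.0013],
    [0.0001,0.0022,0.0013],
    [0,0.0021,0.0013],
    [0,0,0],
    [0,0,0]
  ],
  "turn": [0,0,0,0,0,0,0]
}}

```text
time_s: 9.55
eef_pos: [551.4, 136.4, 207.4]
ee_rot: [0.707, -0.706, 0.03, -0.03]
force: [1.7, 0.1, -0.1]
grip_width: 0.111
```

```bash
python3 - <<'E'
from h import *
np.set_printoptions(precision=3,suppress=True)
print(tool(),ctrl.sense()['grip_width'],ctrl.sense()['force'],ctrl.sense()['wrist_torque'])
cap('wrist','wrist8')
E
python3 an.py wrist8 | egrep '^(125|148|158|170|190|200|222)'
```

```text
[[  0.996   0.      0.086 551.382]
 [ -0.086   0.001   0.996 136.368]
 [  0.     -1.      0.001 207.355]
 [  0.      0.      0.      1.   ]] 0.11135165223099053 [ 1.673  0.141 -0.13 ] [-0.18  -0.442 -0.462]
125 140 px [314  84] 72 z 132.52404320837215 c [551.5 202.9] [20.1  1. ] 82.7
125 140 px [336  84] 121 z 132.45732968902973 c [564.2 194.3] [35.9  4.8] 76.6
148 158 px [338  85] 1038 z 153.1672478630784 c [568.2 193.5] [35.8  8.1] 83.9
148 158 px [292 177] 102 z 153.0356551028047 c [540.7 148.2] [ 6.9 32.2] 7.6
148 158 px [305 365] 70 z 152.11733133792882 c [530.6  19.6] [ 2.8 15.5] 5.3
158 170 px [272 180] 2569 z 165.0572159475073 c [530.5 132.7] [63.8 18.1] 84.1
158 170 px [313 345] 607 z 163.060124963179 c [540.9  38.5] [36.2 10. ] 83.1
158 170 px [303 354] 56 z 160.55758994561796 c [529.8  34.2] [26.3  2.9] 89.1
190 200 px [232  72] 3232 z 195.06985273990577 c [534. 197.] [46.2 33. ] 83.9
190 200 px [310 120] 94 z 193.46473534473398 c [551.3 195.5] [7.3 2. ] 84.0
190 200 px [314 224] 202 z 195.06734211741747 c [552.2 149. ] [2.1 9.6] 86.4
200 210 px [259  86] 4540 z 205.16313022431822 c [540.4 196.3] [36.2 20.1] 83.8
200 210 px [313 234] 246 z 204.87085632115765 c [552.2 148.2] [ 2.2 10. ] 86.2
222 240 px [272 259] 2402 z 231.65932418442162 c [551.6 145.2] [ 6.6 37. ] 85.5
```

View pics/wrist8_z.png

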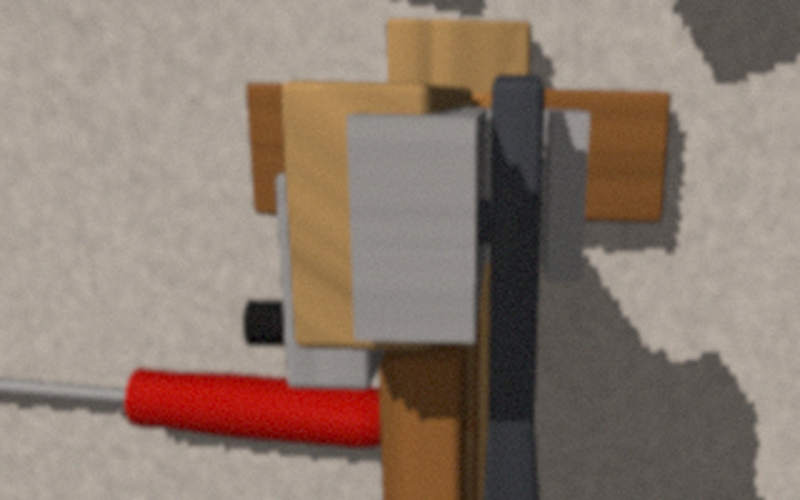

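Bar is between plate and tooth (bar column ~517 px, gaps visible on both sides, notch floor seen each side), with negligible force. Lower the rest.

>>> {"api": "drive_tool", "payload": {
  "gripper": [1,1,1,1,1,1,1,1],
  "offset": [
    [0,0.002,0.001],
    [0,0.002,0.001],
    [0,0.002,0.001],
    [0.0001,0.002,0.001],
    [0,0.0015,0.0008],
    [0,0.0008,0.0003],
    [0,0,0],
    [0,0,0]
  ],
  "turn": [0,0,0,0,0,0,0,0]
}}

```text
time_s: 10.27
eef_pos: [552.2, 141.1, 197.7]
ee_rot: [0.707, -0.706, 0.03, -0.031]
force: [2.4, 1.1, 6.8]
grip_width: 0.112
```

```bash
python3 - <<'E'
from h import *
np.set_printoptions(precision=3,suppress=True)
print(tool(),ctrl.sense()['grip_width'],ctrl.sense()['force'],ctrl.sense()['wrist_torque'])
im,d,M=cap('wrist','wrist9')
P=cloud(d,M,K('wrist'))
for v in (95,110,130,160,190): print(v,P[v,325],P[v,332])
E
python3 an.py wrist9 | egrep '^(125|148|158|170|190|200|222)'
```

```text
[[  0.996   0.002   0.086 552.235]
 [ -0.086   0.      0.996 141.126]
 [  0.002  -1.      0.    197.749]
 [  0.      0.      0.      1.   ]] 0.11244499828480786 [2.441 1.125 6.793] [-0.065 -0.297 -0.516]
95 [558.721 212.855 161.151] [562.103 212.493 159.72 ]
110 [558.125 205.768 160.414] [561.543 205.434 159.964]
130 [557.312 196.217 161.363] [560.772 195.824 160.7  ]
160 [556.024 180.953 160.638] [559.585 180.538 160.163]
190 [554.657 164.764 160.026] [558.325 164.118 158.992]
125 140 px [283  83] 229 z 132.26642040207372 c [549.9 200.5] [14.4 44.3] 15.7
125 140 px [335  93] 143 z 132.31560376597247 c [564.2 194.8] [36.7  8.2] 71.3
148 158 px [338  95] 1123 z 153.16961133998103 c [568.2 193.3] [36.2  8.1] 84.0
148 158 px [304 200] 49 z 153.27857829016423 c [540.9 143. ] [30.9  0.1] 83.8
158 170 px [315  81] 2720 z 160.05345539739704 c [556.4 184.5] [69.8 10. ] 83.9
158 170 px [268  84] 115 z 165.79929666079818 c [546.6 211.3] [11.4 29.8] 34.9
158 170 px [269 195] 2264 z 165.03140500385547 c [531.1 135.5] [58.  18.1] 84.0
158 170 px [313 344] 650 z 160.12565206190357 c [542.2  50.6] [33.5  9.9] 83.9
190 200 px [226  85] 3622 z 195.0299292464307 c [534.8 197. ] [46.2 34.8] 84.2
190 200 px [313 236] 223 z 195.2602453838713 c [553.  151.2] [ 2.6 10.1] 81.6
200 210 px [254 100] 5018 z 205.1543598637516 c [540.3 196.4] [36.3 20.3] 83.9
200 210 px [296 246] 558 z 205.71902563096873 c [552.6 150.5] [ 4.2 22.9] 85.1
200 210 px [280 260] 94 z 207.629855065019 c [537.4 149. ] [1.3 5.8] 87.5
200 210 px [353 260] 93 z 207.62716955102388 c [567.6 146.4] [1.4 6.2] 86.3
222 240 px [268 272] 3954 z 232.3556020399207 c [551.6 140.7] [26.6 37.1] 84.6
```

View pics/wrist9_z.png

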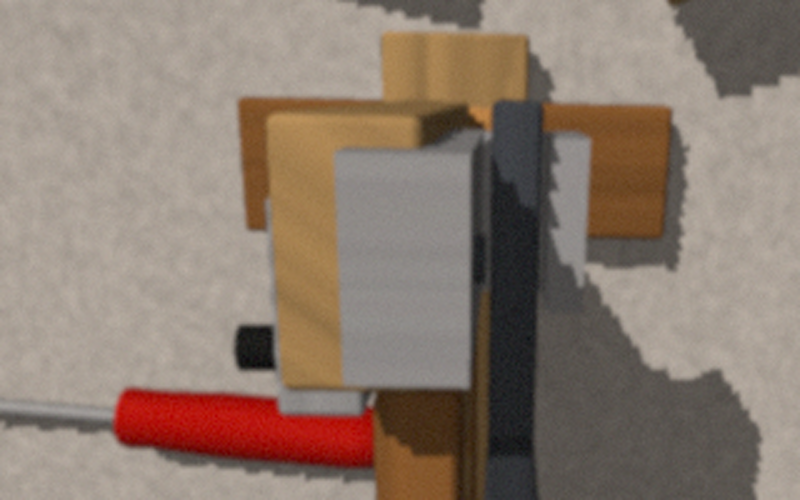

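>>> {"api": "drive_tool", "payload": {
  "gripper": [0.7,0.5,0.3,0.3,0.3,0.3,0.3,0.3,0.3,0.3,0.3,0.3],
  "offset": [
    [0,0,0],
    [0,0,0],
    [0,0,0],
    [0,0,0],
    [0,0,0],
    [0,-0.01,0],
    [0,-0.02,0],
    [0,-0.03,0],
    [0,-0.03,0],
    [0,-0.03,0],
    [0,0,0],
    [0,0,0]
  ],
  "turn": [0,0,0,0,0,0,0,0,0,0,0,0]
}}

```text
time_s: 11.32
eef_pos: [552.1, 141.1, 318.9]
ee_rot: [0.707, -0.706, 0.029, -0.032]
force: [-0.1, 0.5, -1.6]
grip_width: 0.705
```

```bash
python3 - <<'E'
from h import *
np.set_printoptions(precision=3,suppress=True)
print(tool()[:3,3],ctrl.sense()['grip_width'],ctrl.sense()['force'],ctrl.sense()['time_s'])
im,d,M=cap('wrist','wrist10')
for c in ['side','top']: cap(c,c+'9')
E
python3 an.py wrist10 | egrep '^(125|148|158|170|190|200|222)'
```

```text
[552.109 141.074 318.869] 0.7050326054051385 [-0.14   0.476 -1.578] 11.3167
125 140 px [316  87] 165 z 132.32466527294537 c [551.9 194.9] [35.8  3.6] 84.9
125 140 px [283 332] 70 z 132.8465370882787 c [495.9 -47.9] [9.2 2.9] 2.9
148 158 px [332  88] 411 z 153.19078643007123 c [568.2 193.5] [35.4  7.8] 83.4
148 158 px [292 147] 41 z 152.68881673141294 c [535.4 163.2] [ 1.6 17.3] 85.3
148 158 px [310 301] 72 z 156.87113950193682 c [529.5  -0.1] [22.5  6. ] 84.4
148 158 px [326 303] 60 z 154.24106525073728 c [543.8  -3.8] [14.2  3.1] 85.1
148 158 px [281 346] 82 z 153.97186730660198 c [498.5 -48. ] [14.8  3.2] 1.6
158 170 px [320  79] 1022 z 160.14494208678218 c [558.1 184.8] [68.7  9.9] 83.5
158 170 px [280 150] 5415 z 164.80337643050433 c [530.4  54.7] [217.5  42.9] 80.6
190 200 px [270  81] 1224 z 195.10097871105924 c [530.1 197.4] [46.1 25.2] 83.8
190 200 px [319 171] 46 z 196.0474563130329 c [554.1 151.3] [1.2 9.3] 85.8
190 200 px [278 377] 67 z 191.6026453994407 c [504.3 -48.7] [ 2.8 24. ] 80.5
200 210 px [286  89] 1503 z 205.1792806633204 c [540.2 196.5] [36.  19.8] 84.6
200 210 px [319 174] 47 z 205.38724671998443 c [554.5 151.1] [1.6 9.8] 78.9
222 240 px [318 183] 541 z 232.39219811666763 c [553. 140.] [24. 10.] 83.3
```

View pics/wrist10.png

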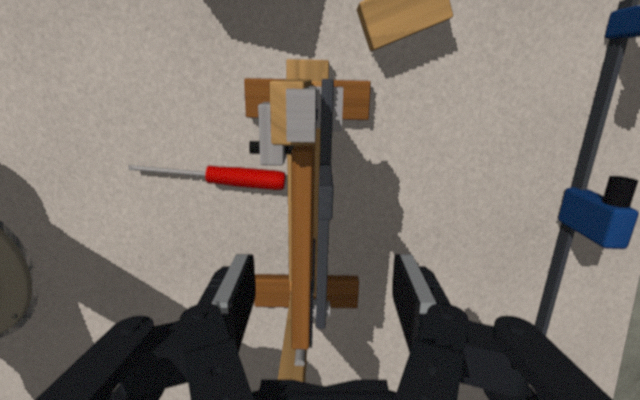

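View pics/side9.png

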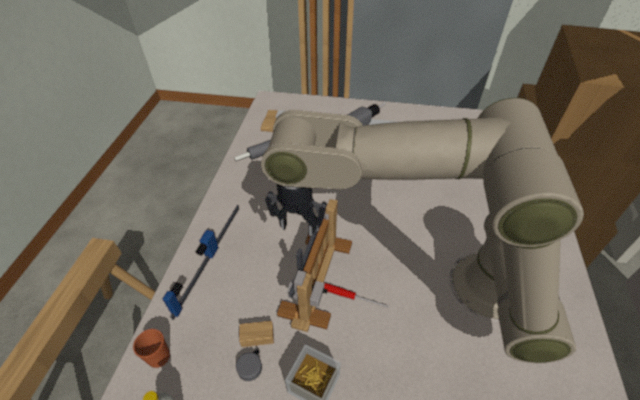

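```bash
python3 -c "
from rig import ctrl
print(ctrl.finish_job())"
```

```text
the job is handed in; nothing more can be done
None
```

The gate is shut and latched, and I handed the job in after about 11.5 s of the 61 s allowed. No verdict was reported.

**What I did:** I gripped the tab and lifted the bar about 0.15 rad. I swung the gate round its hinge until the bar was centred over the notch, measured against the real keeper. Then I lowered the bar to its stop, let go and moved clear.

**Last checks, after letting go:**
- **Bar:** its top is level at 160 mm, the height it had fully down at the start. It lies between the keeper's plate and tooth.
- **Gate:** it held by itself, in line with the sill to within about 0.01 rad. The bar is resting outward against the tooth under the plunger's push.
- **Robot:** the gripper is about 85 mm above the tab and touching nothing.
- **Forces:** the tool force read at most about 7 N at any reading, when the bar met its own stop. I had no direct reading of the force on the keeper.
- **Bystanders:** none was seen to move in the pictures. I judged this by eye and did not measure it, and the arm hid part of the last side view.
- **Keeper:** it stood within about 1 mm of its drawn place.

No check failed. Two estimates of the hinge position differed by about 1 mm, which did not affect the fit.

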